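# Seat the reference module in its dock

## Task

Pick up the narrower of the two pressure modules by its handle, set it on the dock's tray, and slide it gently nose first into the slot, past the light push of the sprung seal inside, until you feel the firm stop; how deep that lies cannot be seen. Leave the module released, flat and fully home in the slot. Leave the wide module and the little steel collar and plug on the bench where they are.

Things in the scene. Friction and masses are not known exactly. Their poses are not given: they have to be found in the camera images.
- module: The narrow module: a flat aluminium bar 150 long, 50 wide, 26 high, about 0.75 kg, lying flat with a black upright handle. Origin at the centre of its underside; +x points to the nose (the end that goes in), z up. Its nose starts pointing roughly to the robot's left (+y), as does the slot. Its mass is mostly at the rear, so it balances within 15 mm of the handle.
- module_nose (a point): Centre of the module's front face, 75 mm ahead (+x) of the module's origin and 13 above its underside.
- module_handle (a point): Grip point in the module's handle, a black block 20 (module x) by 28 (module y) that stands from 26 to 76 mm above the module's underside; the point lies at 60 mm, 41 behind (-x) the origin.
- wide_module: A similar module that does not fit the slot: 150 long, 70 wide, 26 high, with the same handle. To be left alone.
- dock: Fixed module dock. Origin at bench height below the centre of the slot's mouth; +x is the way into the slot, z up. A flat grey tray, 10 thick, 110 wide, runs 200 before the mouth (-x). The ivory housing with the slot runs 130 beyond the mouth (+x); it is 110 wide, its top 48 above the bench.
- slot_mouth (a point): Centre of the slot's mouth on the slot floor, 10 above the bench, level with the tray; axes as the dock (x = way in). The slot is 54 wide and 30 high. On the tray two guide rails, 18 high, narrow from 72 apart (110 before the mouth) to 54 apart at the mouth.
- seal (a joint): Compression (m) of the sprung seal hidden in the slot: 0 free, 0.004 on the firm stop. The nose meets it 56 to 81 mm inside the mouth (different every time); its spring rises to 2.5 N, then the rubber-backed stop gives 1 mm per 8 N, at most 4 mm. Sliding friction adds up to about 8 N and keeps the seal pressed after release. A push of 12 to 16 N at the handle is enough; over 20 N risks damage.
- plug: Bystander: a small steel plug, 30 across, 24 high, standing; origin centre of its underside.
- collar: Bystander: a dark steel collar, 40 across, 16 high, lying flat; origin centre of its underside.
There are look-alikes about, which are no part of the job. Leave any orange look-alike of the module alone.

How it is judged:
By the outcome, as a careful person would: the job done as asked, in the order asked, and still so for the second after the job is handed in, with the robot touching nothing.
It also fails if it takes over 45 s, if anything falls off the work surface, if the arm or the gripper's body presses on something with over 40 N, if the wrist force passes 120 N, or if a joint passes its speed limit or range.

## Robot

A 6-joint arm with a two-finger parallel gripper is mounted at the origin on the work surface. World frame = base frame: x ahead of the robot, y to its left, z up, the work surface at z = 0. Lengths are in m, angles in rad, forces in N, time in s.
With the tool pointing down it reaches from about 0.375 to 0.925 m from the base axis. Payload 5.7 kg.
Tool frame: the origin (TCP) lies on the centre line of the jaws, within the pads' length; the fingertips stand 25 mm ahead of it and the grasp point (between the pads) lies 6 mm ahead of it (tip_extent is the distance from the TCP to the fingertips, in m); z points along the fingers, y is the line along which they close (so a half turn about z gives the same grasp; the last joint's range is limited). The gripper opens to 88 mm and grips with 3 to 60 N. Pads are 20 mm wide; open, the fingers measure 115 mm over their backs; the gripper's body (75 mm by 178 mm) begins 61 mm behind the grasp point.
Start: joints at [-1.247, 0.359, 1.51, -0, 1.272, -0.115], TCP at [0.255, -0.543, 0.225] pointing down, gripper open.
Joint ranges: [-2.97, 2.97], [-1.01, 2.36], [0.21, 2.38], [-0.96, 4.11], [0.2, 2.71], [-2.98, 2.98]. Speed limits (rad/s): [2.39, 2.39, 3.14, 3.14, 3.14, 3.14].

## Interface

Orientations are given as [roll, pitch, yaw] about the fixed x, y, z axes, in that order (R = Rz(yaw) Ry(pitch) Rx(roll)).
In Python, from workcell import * gives the robot as it stands.
- The arm moves only by the tool jog_arm, never from a script. Its arguments are lists of equal length, an entry for each row: "delta_pos": the shift along the tool's x, y, z in units of 150 mm (1.0 is 150 mm), a list of three; "dr": the turn, a rotation vector about the tool's x, y, z in units of pi rad (1.0 is pi rad), a list of three; "gripper": the closure in counts, from 0 (fully open) to 255 (shut). A call has 1 to 12 rows; each row is the pose to reach, as a shift and turn from the pose commanded when the call began, along the tool's axes at that moment, turning the shorter way round; what a row does not reach only later rows make up. A row lasts 1/10 s, in which the tool goes at most 50 mm and 8.59 degrees, less where a joint would pass 70% of its speed; a pose out of reach is approached as far as the arm can. A call with a number of a shift or a turn outside -1 to 1 is refused whole. A call with a gripper value outside its range is refused whole. The fingers move at their own pace and stop on an object; "grip_force" is the grip in N (left out, the last holds). Time passes only in rows, so rows that repeat a pose let the fingers close. It gives the time, the measured TCP pose, the force, the opening and the grip force at its end, in the units of the state.
- sense(): the state, without advancing time (a new reading comes with each control period).
- snapshot(name): name is "scene" or "top" or "wrist"; returns the picture (420x560x3 uint8, blue, green, red); there is no depth.
- calibration(name): a dict with "camera_matrix" (3x3 intrinsics, pixels), "R" (3x3) and "t" (3): a world point X has camera coordinates R X + t; the wrist camera has in their place "T_tool_cam" (4x4, takes a point from camera to tool coordinates, whose origin is the TCP and whose axes are the flange's). Camera axes: x right, y down, z forward; pixel columns grow to the right and rows downward; lengths in m; the calibration is good to about 2 mm. A picture is of the moment at which its call begins: read the wrist's pose just before it. calibration takes no time and is no camera call.
- hand_in(): hands the job in; it is judged then, once.
The state is a dict: "t": time; "q": joint angles; "qd": joint speeds; "joint_torque": joint torques, N m; "tool_pos": TCP position; "tcp_rot": TCP orientation; "ft_force": force on the tool from outside, world axes, zero at the start; "moment": the same for the moment, N m; "grip_width": finger opening in m; "finger_force": force on a finger pad.
Only numpy, scipy, OpenCV 4.12 (cv2) and the standard library are available. Lean on these libraries where they do the work, as an engineer would, in place of code of your own. Each camera call takes 0.05 s, during which the arm holds its last target. There are 200 camera calls.

## Working session

There is one attempt and no reset: what is moved stays moved. The work goes in short steps, Python scripts to look and compute and a tool call to move; the robot and the scene stay as the last step left them, time stands still between calls to the robot, and variables do not carry over. Pictures are saved under pics/ and viewed, at most 10 in all, crops included, and the job is handed in when it is done.

Besides the shell and the picture viewer there is one more tool, called after ">>>" as name(argument=value, ...) on one line, values as JSON. jog_arm: Moves the arm, as the interface text tells. Its arguments: {"type":"object","properties":{"delta_pos":{"type":"array","items":{"type":"array","items":{"type":"number"}}},"dr":{"type":"array","items":{"type":"array","items":{"type":"number"}}},"gripper":{"type":"array","items":{"type":"number"}},"grip_force":{"type":"number"}},"required":["delta_pos","dr","gripper"]}

```bash
mkdir -p pics; ls
python3 - <<'E'
from workcell import *
import cv2
for n in("scene","top"):
    cv2.imwrite(f"pics/{n}0.png",snapshot(n)); print(n,calibration(n))
print(calibration("wrist")); print(sense())
E
```

```text
pics
scene {'camera_matrix': array([[431.01850092,   0.        , 277.97914734],
       [  0.        , 431.01850092, 208.76779193],
       [  0.        ,   0.        ,   1.        ]]), 'R': array([[ 0.85338553,  0.5212726 ,  0.00283161],
       [ 0.38118704, -0.62032509, -0.68548758],
       [-0.35556938,  0.58606455, -0.72807881]]), 't': array([-0.39220013, -0.18654048,  1.16149474])}
top {'camera_matrix': array([[387.25860823,   0.        , 280.37223569],
       [  0.        , 387.25860823, 211.24562056],
       [  0.        ,   0.        ,   1.        ]]), 'R': array([[-1.65817036e-02, -9.99862341e-01,  5.88728824e-04],
       [-9.96274864e-01,  1.64723682e-02, -8.46466558e-02],
       [ 8.46253056e-02, -1.99012149e-03, -9.96410858e-01]]), 't': array([-0.05322637,  0.49538212,  0.99931817])}
{'camera_matrix': array([[351.78366565,   0.        , 279.01177975],
       [  0.        , 351.78366565, 207.01131159],
       [  0.        ,   0.        ,   1.        ]]), 'T_tool_cam': array([[-4.84433706e-04, -9.68308753e-01, -2.49755731e-01,
         6.87359060e-02],
       [ 9.99999828e-01
[... 205 characters left out ...]

         1.00000000e+00]])}
{'t': 0.1, 'q': array([-1.24713739e+00,  3.59442224e-01,  1.51133235e+00, -9.84857557e-06,
        1.27250353e+00, -1.15085129e-01]), 'qd': array([ 0.00181279, -0.000665  , -0.00025712,  0.00146662, -0.00067411,
       -0.00070288]), 'joint_torque': array([ 8.43839985e-05, -5.16357708e+01, -2.71405917e+01,  6.77689444e-02,
        2.75816303e-02, -1.47811704e-05]), 'tool_pos': array([ 0.25467823, -0.54257233,  0.22398505]), 'tcp_rot': array([-3.13991727e+00, -1.84196013e-04,  4.38746814e-01]), 'ft_force': array([-0.34769523,  1.4480033 , -0.35509644]), 'moment': array([ 0.00124452, -0.04073506, -0.03811121]), 'finger_force': 0.0, 'grip_width': 0.0880057783684867}
```

View pics/scene0.png

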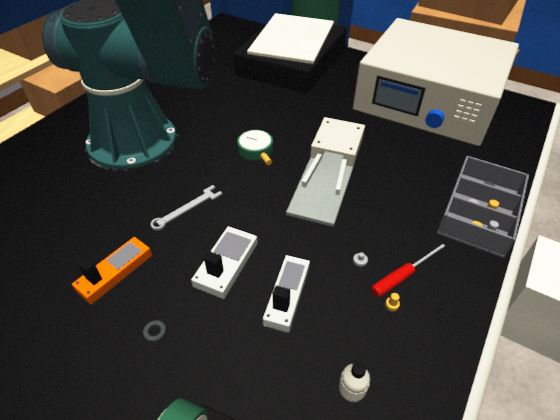

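View pics/top0.png

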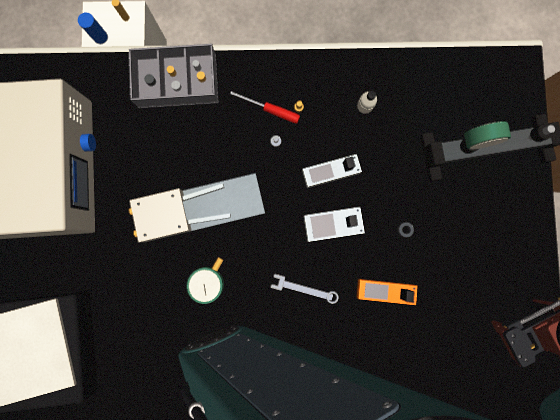

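The scene view shows the narrow module at about (287,292) and the wide one at (225,260). The dock's tray is at (325,190) and its housing at (338,138). In the top view the narrow module is at (332,170) with its handle at (350,163). The dock's housing is at (158,215) and its tray reaches to (262,193). Next come coarse positions from both views.

```bash
cat > h.py <<'E'
from workcell import *
import numpy as np, cv2
from scipy.spatial.transform import Rotation as Ro
def cam(name,s=None):
    c=calibration(name);K=c["camera_matrix"]
    if name!="wrist": return K,c["R"],c["t"]
    s=s or sense(); T=np.eye(4); T[:3,:3]=Ro.from_euler("xyz",s["tcp_rot"]).as_matrix(); T[:3,3]=s["tool_pos"]
    M=np.linalg.inv(T@c["T_tool_cam"]); return K,M[:3,:3],M[:3,3]
def ray(C,uv):
    K,R,t=C; d=R.T@np.linalg.solve(K,[uv[0],uv[1],1]); return -R.T@t,d/np.linalg.norm(d)
def plane(C,uv,z):
    o,d=ray(C,uv); return o+d*(z-o[2])/d[2]
def tri(rs):
    A=sum(np.eye(3)-np.outer(d,d) for o,d in rs); b=sum((np.eye(3)-np.outer(d,d))@o for o,d in rs); X=np.linalg.solve(A,b)
    return X,max(np.linalg.norm(np.cross(X-o,d)) for o,d in rs)
def blobs(mask,amin=200):
    cs,_=cv2.findContours(mask.astype(np.uint8),cv2.RETR_EXTERNAL,cv2.CHAIN_APPROX_NONE)
    return [c for c in cs if cv2.contourArea(c)>amin]
E
python3 - <<'E'
from h import *
for n in("top","scene"):
    im=cv2.imread(f"pics/{n}0.png"); C=cam(n); h=cv2.cvtColor(im,cv2.COLOR_BGR2HSV)
    for c in blobs((h[...,2]>90)&(h[...,1]<70),500):
        r=cv2.minAreaRect(c)
        if cv2.contourArea(c)<9000: print(n,np.round(r[0],1),np.round(r[1]),r[2],[np.round(plane(C,p,.026)[:2],3).tolist() for p in cv2.boxPoints(r)])
E
```

```text
top [ 28.5 351.8] [93. 79.] 77.47119140625 [[0.241, 0.713], [0.281, 0.517], [0.053, 0.459], [0.014, 0.651]]
top [203.8 285.3] [31. 32.] 45.0 [[0.306, 0.197], [0.363, 0.139], [0.305, 0.082], [0.249, 0.14]]
top [333.8 223.7] [27. 58.] 81.25383758544922 [[0.484, -0.121], [0.505, -0.271], [0.434, -0.28], [0.414, -0.13]]
top [196.5 206.5] [ 44. 130.] 77.59258270263672 [[0.534, 0.338], [0.603, 0.003], [0.487, -0.021], [0.419, 0.311]]
top [331.5 170. ] [19. 57.] 74.74488067626953 [[0.608, -0.119], [0.646, -0.266], [0.595, -0.278], [0.558, -0.131]]
scene [353.5 383.2] [31. 35.] 21.801410675048828 [[0.762, -0.33], [0.757, -0.272], [0.805, -0.265], [0.808, -0.322]]
scene [285.2 292.1] [29. 75.] 17.10272979736328 [[0.599, -0.289], [0.55, -0.131], [0.608, -0.121], [0.649, -0.277]]
scene [223.8 260.4] [38. 76.] 30.963756561279297 [[0.436, -0.289], [0.401, -0.116], [0.491, -0.125], [0.514, -0.291]]
scene [185.  207.2] [13. 78.] 60.2551155090332 [[0.261, -0.211], [0.312, -0.038], [0.346, -0.06], [0.294, -0.227]]
scene [326.  168.7] [ 50. 108.] 18.43494987487793 [[0.499, -0.034], [0.38, 0.355], [0.523, 0.356], [0.608, -0.021]]
scene [290.   36.7] [81. 46.] 8.652542114257812 [[0.019, 0.52], [-0.167, 0.841], [0.15, 0.906], [0.283, 0.588]]
```

>>> jog_arm(delta_pos=[[1,0,0],[1,0,0],[1,0,0],[1,0,0],[1,0,0],[1,0,0],[1,0,0],[1,0,0],[1,0,0],[1,0,0]], dr=[[0,0,-0.44],[0,0,-0.44],[0,0,-0.44],[0,0,-0.44],[0,0,-0.44],[0,0,-0.44],[0,0,-0.44],[0,0,-0.44],[0,0,-0.44],[0,0,-0.44]], gripper=[0,0,0,0,0,0,0,0,0,0])

```text
t: 1.1
tool_pos: [0.3904, -0.4791, 0.2242]
tcp_rot: [-3.141, -0.001, 1.826]
ft_force: [-0.6, 0.3, 0.4]
grip_width: 0.0877
finger_force: 0.0
```

>>> jog_arm(delta_pos=[[0.8,0.92,0],[0.8,0.92,0],[0.8,0.92,0],[0.8,0.92,0],[0.8,0.92,0]], dr=[[0,0,0],[0,0,0],[0,0,0],[0,0,0],[0,0,0]], gripper=[0,0,0,0,0])

```text
t: 1.6
tool_pos: [0.4964, -0.3251, 0.2243]
tcp_rot: [3.141, -0.002, 1.825]
ft_force: [0.3, -0.3, 0.0]
grip_width: 0.0876
finger_force: 0.0
```

>>> jog_arm(delta_pos=[[0.8,0.92,0],[0.8,0.92,0],[0.8,0.92,0],[0.8,0.92,0],[0.8,0.92,0],[0.8,0.92,0],[0.8,0.92,0]], dr=[[0,0,0],[0,0,0],[0,0,0],[0,0,0],[0,0,0],[0,0,0],[0,0,0]], gripper=[0,0,0,0,0,0,0])

```text
t: 2.3
tool_pos: [0.5977, -0.18, 0.2245]
tcp_rot: [-3.141, 0.0, 1.82]
ft_force: [-0.2, 0.6, 0.9]
grip_width: 0.0876
finger_force: 0.0
```

Run:
```python
from h import *
import pickle
s=sense(); im=snapshot("wrist"); cv2.imwrite("pics/w1.png",im); pickle.dump(s,open("w1.pkl","wb")); C=cam("wrist",s)
h=cv2.cvtColor(im,cv2.COLOR_BGR2HSV)
for c in blobs((h[...,2]>90)&(h[...,1]<70),1500):
    r=cv2.minAreaRect(c); print(np.round(r[0],1),np.round(r[1]),r[2],[np.round(plane(C,p,.026)[:2],4).tolist() for p in cv2.boxPoints(r)])
```

```text
[279.  330.5] [ 35. 434.] 90.0 [[0.3948, -0.3856], [0.8746, -0.2633], [0.8927, -0.3061], [0.3992, -0.432]]
[279.  198.5] [139.  50.] 90.0 [[0.5603, -0.1318], [0.6086, -0.1195], [0.6479, -0.2638], [0.5946, -0.2774]]
[145.3 165.9] [ 78. 149.] 2.726310968399048 [[0.4289, -0.2838], [0.4165, -0.1301], [0.4901, -0.1149], [0.5107, -0.2674]]
```

View pics/w1.png

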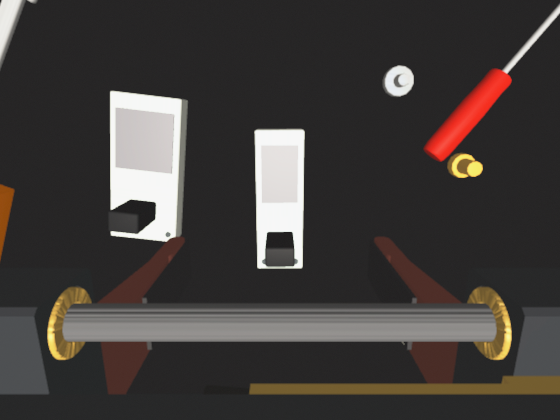

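The wrist view shows the narrow module aligned with the tool at x 255–304, y 129–268, with its handle at (280,250). The wide module is at (145,166). The plug-like part at (398,81) is well clear. I'll go above the handle and take a second view.

>>> jog_arm(delta_pos=[[-0.4,0,0.4],[-0.4,0,0.4],[-0.4,0,0.4],[-0.4,0,0.4]], dr=[[0,0,0],[0,0,0],[0,0,0],[0,0,0]], gripper=[0,0,0,0])

```text
t: 2.75
tool_pos: [0.6123, -0.2377, 0.1643]
tcp_rot: [-3.14, -0.002, 1.818]
ft_force: [-0.7, 0.8, 0.2]
grip_width: 0.0878
finger_force: 0.0
```

Run:
```python
from h import *
import pickle
s=sense(); im=snapshot("wrist"); cv2.imwrite("pics/w2.png",im); pickle.dump(s,open("w2.pkl","wb"))
P=[];H=[]
for n in("w1","w2"):
    s=pickle.load(open(n+".pkl","rb")); im=cv2.imread(f"pics/{n}.png"); C=cam("wrist",s); g=im.max(2)
    m=(g>90).astype(np.uint8)
    _,l,st,_=cv2.connectedComponentsWithStats(m)
    c=[c for c in blobs(m,2000) if cv2.pointPolygonTest(c,(280.,170.),False)>=0][0]
    x,y,w,hh=cv2.boundingRect(c); print(n,x,y,w,hh, np.round(s["tool_pos"],4),np.round(s["tcp_rot"],4))
    b=cv2.boxPoints(cv2.minAreaRect(c)); P.append([ray(C,p) for p in sorted(b.tolist(),key=lambda p:(round(p[1]/50),p[0]))]); print(np.round(b,1).tolist())
    # handle: dark blob inside the module rectangle
    d=((g<45)[y+8:y+hh+25, x+4:x+w-4]).astype(np.uint8); 
    for q in blobs(d,100): print("dark",np.array(cv2.boundingRect(q))+[x+4,y+8,0,0])
for a,b in zip(*P): print(np.round(tri([a,b]),4) if 0 else [np.round(v,4) for v in tri([a,b])])
```

```text
w1 254 129 51 140 [ 0.5977 -0.18    0.2245] [-3.1405e+00  1.0000e-04  1.8200e+00]
[[254.0, 129.0], [304.0, 129.0], [304.0, 268.0], [254.0, 268.0]]
dark [258 269  43  25]
dark [266 232  28  16]
w2 248 55 63 181 [ 0.6123 -0.2377  0.1643] [-3.1403e+00 -1.6000e-03  1.8183e+00]
[[248.0, 55.0], [310.0, 55.0], [310.0, 235.0], [248.0, 235.0]]
dark [252 235  55  26]
dark [262 189  36  13]
[array([ 0.5605, -0.1317,  0.0247]), np.float64(0.0003)]
[array([ 0.6086, -0.1196,  0.0243]), np.float64(0.0001)]
[array([ 0.5945, -0.2781,  0.0246]), np.float64(0.0001)]
[array([ 0.6485, -0.2649,  0.0234]), np.float64(0.0001)]
```

View pics/w2.png

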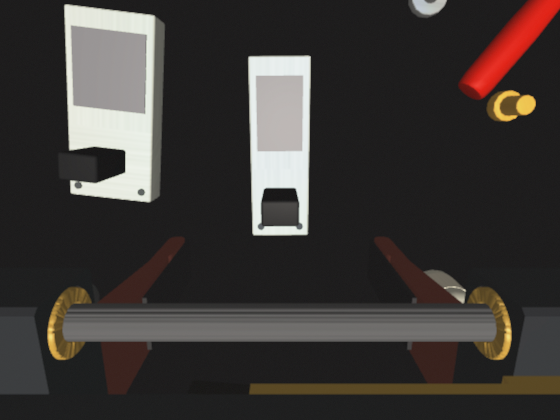

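The second view shows the module at x 248–310, y 55–235. The handle's front face is at y 189–202 and its top at y 202–224, centred on column 280. Two-view heights put the module's top at 24–25 mm. Next is the handle's height.

Run:
```python
from h import *
import pickle
R=[]
for n,a,b in(("w1",225,275),("w2",180,240)):
    s=pickle.load(open(n+".pkl","rb")); im=cv2.imread(f"pics/{n}.png"); g=im[a:b,272:288].max(2).mean(1) if 0 else im[a:b,272:288].max(axis=2).mean(1)
    print(n,a,np.round(g).astype(int).tolist());
```

```text
w1 225 [247, 247, 247, 247, 247, 247, 236, 68, 33, 33, 33, 33, 33, 33, 33, 32, 33, 33, 33, 33, 33, 33, 39, 57, 77, 85, 83, 82, 81, 80, 79, 78, 77, 76, 74, 74, 72, 71, 70, 69, 67, 155, 212, 169, 39, 39, 39, 39, 39, 39]
w2 180 [237, 237, 237, 237, 237, 237, 237, 211, 107, 26, 25, 26, 25, 25, 26, 25, 25, 25, 25, 25, 30, 42, 59, 72, 76, 75, 74, 73, 73, 72, 71, 70, 69, 69, 68, 67, 66, 66, 65, 64, 63, 63, 62, 61, 58, 75, 199, 238, 238, 238, 238, 238, 238, 236, 216, 130, 30, 30, 30, 30]
```

Run:
```python
from h import *
import pickle
C=[cam("wrist",pickle.load(open(n+".pkl","rb"))) for n in("w1","w2")]
s=pickle.load(open("w2.pkl","rb"));R=Ro.from_euler("xyz",s["tcp_rot"]).as_matrix()
for nm,a,b in(("front bottom",231.7,187.8),("front top",247.9,202.2),("rear top",265.8,225.3)):
    X,e=tri([ray(C[0],(280,a)),ray(C[1],(280.3,b))]); print(nm,np.round(X,4),round(e,4),"in tool:",np.round(R.T@(X-s["tool_pos"]),4))
c=np.mean([[.5605,-.1317],[.6086,-.1196],[.5945,-.2781],[.6485,-.2649]],axis=0);d=np.array([-.0375,.1458]);d/=np.linalg.norm(d);print(c,c-d*.041)
```

```text
front bottom [ 0.6116 -0.2281  0.0307] 0.0 in tool: [0.0093 0.0018 0.1336]
front top [ 0.6123 -0.2311  0.0699] 0.0 in tool: [0.0062 0.0017 0.0944]
rear top [ 0.6165 -0.2476  0.073 ] 0.0 in tool: [-0.0108  0.0017  0.0913]
[ 0.603025 -0.198575] [ 0.61323787 -0.23828265]
```

>>> jog_arm(delta_pos=[[1,0,-0.4],[1,0,-0.4],[1,0,-0.4],[1,0,-0.4]], dr=[[0,0,0],[0,0,0],[0,0,0],[0,0,0]], gripper=[0,0,0,0])

```text
t: 3.2
tool_pos: [0.5759, -0.0869, 0.2287]
tcp_rot: [3.137, 0.0, 1.824]
ft_force: [1.0, -0.3, 0.6]
grip_width: 0.0876
finger_force: 0.0
```

>>> jog_arm(delta_pos=[[1,0,0],[1,0,0],[1,0,0],[1,0,0],[1,0,0],[1,0,0]], dr=[[0,0,0],[0,0,0],[0,0,0],[0,0,0],[0,0,0],[0,0,0]], gripper=[0,0,0,0,0,0])

```text
t: 3.8
tool_pos: [0.5399, 0.0532, 0.2255]
tcp_rot: [3.14, 0.001, 1.821]
ft_force: [0.1, 0.2, -0.4]
grip_width: 0.0876
finger_force: 0.0
```

Run:
```python
from h import *
import pickle
s=sense(); im=snapshot("wrist"); cv2.imwrite("pics/d1.png",im); pickle.dump(s,open("d1.pkl","wb"))
```

>>> jog_arm(delta_pos=[[0.5,0,0],[0.5,0,0],[0.5,0,0],[0.5,0,0]], dr=[[0,0,0],[0,0,0],[0,0,0],[0,0,0]], gripper=[0,0,0,0])

```text
t: 4.25
tool_pos: [0.5213, 0.1255, 0.2248]
tcp_rot: [3.141, 0.001, 1.821]
ft_force: [-0.5, -0.2, -0.3]
grip_width: 0.0878
finger_force: 0.0
```

Run:
```python
from h import *
import pickle
s=sense(); im=snapshot("wrist"); cv2.imwrite("pics/d2.png",im); pickle.dump(s,open("d2.pkl","wb"))
a=cv2.imread("pics/d1.png"); cv2.imwrite("pics/d12.png",np.hstack([a[:300,80:480],im[:300,80:480]]))
```

```text
(no output)
```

View pics/d12.png

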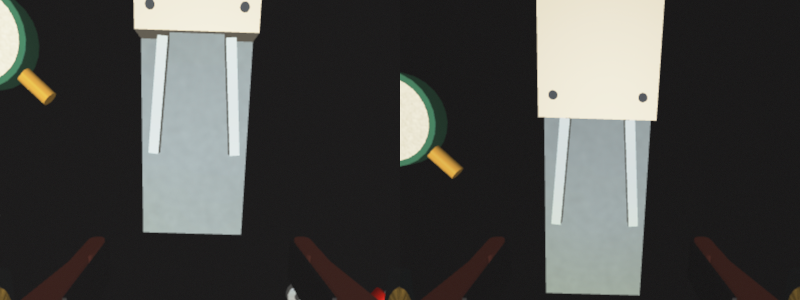

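Left is d1: the tray spans full-frame x 222–322, its rear edge is at y 234, the rails start at y 155, and the housing's top front edge is at y≈30. Right is d2: the housing's front edge runs (218,117) to (336,120), and the tray's rear edge is at y 294. Now I'll fit lines to the edges.

```bash
cat > dock.py <<'E'
from h import *
import pickle
def fit(C,uv,z):
    P=np.array([plane(C,p,z)[:2] for p in uv]); vx,vy,x,y=cv2.fitLine(P.astype(np.float32),cv2.DIST_HUBER,0,1e-5,1e-5).ravel()
    if abs(vy)>abs(vx) and vy<0: vx,vy=-vx,-vy
    return np.array([x,y]),np.array([vx,vy])
rowsets={"d1":((60,225),(65,145),None),"d2":((135,285),(130,215),(20,105))}
T={}
for n,(a,b,hs) in rowsets.items():
    s=pickle.load(open(n+".pkl","rb")); C=cam("wrist",s); im=cv2.imread(f"pics/{n}.png"); g=im[...,1].astype(float)
    L=[];Rr=[]
    for v in range(*a):
        k=np.flatnonzero(g[v,200:360]>75)+200; L.append((k[0]-.5,v));Rr.append((k[-1]+.5,v))
    for z in(.01,):
        pl,dl=fit(C,L,z);pr,dr=fit(C,Rr,z); d=(dl+dr)/np.linalg.norm(dl+dr); nrm=np.array([d[1],-d[0]])
        print(n,"tray yaw l/r",np.degrees(np.arctan2(dl[1],dl[0])),np.degrees(np.arctan2(dr[1],dr[0])),"width",(pr-pl)@nrm,"c",nrm@(pl+pr)/2)
    # rails
    mL=[];mR=[]
    for v in range(*b):
        t=np.median(g[v,255:285]); k=np.flatnonzero(g[v,205:340]>t+22)+205
        l=k[k<270]; r=k[k>270]
        if len(l)>4 and len(r)>4: mL+= [(np.median(l),v)]; mR+=[(np.median(r),v)]
    pl,dl=fit(C,mL,.028);pr,dr=fit(C,mR,.028); d2=dl+dr;d2/=np.linalg.norm(d2)
    al=np.degrees(np.arctan2(dl[1],dl[0]));ar=np.degrees(np.arctan2(dr[1],dr[0])); 
    print(n,"rails yaw",al,ar,"mean",(al+ar)/2,len(mL))
    e=[]
    for p0,dd in((pl,dl),(pr,dr)):   # where rail crosses y=.12 along the axis
        e.append(p0+dd*(.12-p0[1])/dd[1])
    print("rail centre at",np.mean(e,0),"n.c",nrm@np.mean(e,0), "gap",np.linalg.norm(e[1]-e[0]))
    if hs:
        L=[];Rr=[]
        for v in range(*hs):
            k=np.flatnonzero(g[v,150:420]>130)+150; L.append((k[0]-.5,v));Rr.append((k[-1]+.5,v))
        pl,dl=fit(C,L,.048);pr,dr=fit(C,Rr,.048); print("housing yaw",np.degrees(np.arctan2(dl[1],dl[0])),np.degrees(np.arctan2(dr[1],dr[0])),"w",(pr-pl)@nrm,"c",nrm@(pl+pr)/2)
    F=[]
    hsv=cv2.cvtColor(im,cv2.COLOR_BGR2HSV); yel=(im[...,2].astype(int)-im[...,0]>12)&(im[...,2]>180)
    for u in range(225,330):
        k=np.flatnonzero(yel[0:160,u]); 
        if len(k): F.append((u,k[-1]+.5))
    p,dd=fit(C,F,.048); print("front edge",p,np.degrees(np.arctan2(dd[1],dd[0])),"along d",d@p, F[0],F[-1]); T[n]=(ray(C,F[5]),ray(C,F[-6]))
    G=[]
    for u in range(235,312):
        k=np.flatnonzero(g[160:298,u]>75); G.append((u,k[-1]+160.5))
    p,dd=fit(C,G,.01); print("tray rear",p,"along d",d@p); T[n]+=(ray(C,G[10]),ray(C,G[-10]))
for i in range(4): print("tri",[np.round(x,4) for x in tri([T["d1"][i],T["d2"][i]])])
E
python3 dock.py
```

```text
d1 tray yaw l/r 102.47559 102.65258 width 0.11130437 c 0.53290707
d1 rails yaw 97.90668 107.2284 mean 102.567535 80
rail centre at [0.5199529 0.12     ] n.c 0.5336056 gap 0.0782277
front edge [0.5043924  0.18918496] 12.608503 along d 0.0749334 (225, np.float64(29.5)) (329, np.float64(32.5))
tray rear [ 0.5516321  -0.00561689] along d -0.12547973
d2 tray yaw l/r 102.5441 102.628334 width 0.111157686 c 0.5328165
d2 rails yaw 97.89788 107.32499 mean 102.611435 85
rail centre at [0.51993865 0.12      ] n.c 0.5335932 gap 0.0782527
housing yaw 101.753235 102.63474 w 0.11073247 c 0.5328014
front edge [0.502692   0.18869893] 12.564301 along d 0.07462353 (225, np.float64(117.5)) (329, np.float64(120.5))
tray rear [ 0.5372069  -0.00878342] along d -0.12563427
tri [array([0.4629, 0.1797, 0.0486]), np.float64(0.0014)]
tri [array([0.5455, 0.198 , 0.0498]), np.float64(0.001)]
tri [array([ 0.5172, -0.0122,  0.012 ]), np.float64(0.0011)]
tri [array([ 5.818e-01, -1.000e-04,  6.500e-03]), np.float64(0.0004)]
```

>>> jog_arm(delta_pos=[[-1,0,0],[-1,0,0],[-1,0,0],[-1,0,0]], dr=[[0,0,0],[0,0,0],[0,0,0],[0,0,0]], gripper=[0,0,0,0])

```text
t: 4.7
tool_pos: [0.56, -0.0262, 0.2249]
tcp_rot: [3.14, 0.004, 1.814]
ft_force: [-1.0, 1.0, 0.0]
grip_width: 0.0878
finger_force: 0.0
```

>>> jog_arm(delta_pos=[[-1,0,0],[-1,0,0],[-1,0,0],[-1,0,0],[-1,0,0]], dr=[[0,0,0],[0,0,0],[0,0,0],[0,0,0],[0,0,0]], gripper=[0,0,0,0,0])

```text
t: 5.2
tool_pos: [0.5945, -0.1656, 0.2243]
tcp_rot: [-3.141, -0.001, 1.817]
ft_force: [-0.1, -0.1, -0.4]
grip_width: 0.0882
finger_force: 0.0
```

>>> jog_arm(delta_pos=[[-0.5,0,0.4],[-0.5,0,0.4],[-0.5,0,0.4],[-0.5,0,0.4],[-0.5,0,0.4]], dr=[[0,0,0],[0,0,0],[0,0,0],[0,0,0],[0,0,0]], gripper=[0,0,0,0,0])

```text
t: 5.7
tool_pos: [0.6135, -0.235, 0.1656]
tcp_rot: [3.141, -0.001, 1.822]
ft_force: [0.2, 0.4, 0.3]
grip_width: 0.088
finger_force: 0.0
```

>>> jog_arm(delta_pos=[[0,0,0.25],[0,0,0.45],[0,0,0.65],[0,0,0.65],[0,0,0.65]], dr=[[0,0,0],[0,0,0],[0,0,0],[0,0,0],[0,0,0]], gripper=[0,0,0,0,0])

```text
t: 6.2
tool_pos: [0.6138, -0.2356, 0.0685]
tcp_rot: [3.141, -0.0, 1.822]
ft_force: [-0.3, 0.0, -0.2]
grip_width: 0.0876
finger_force: 0.0
```

>>> jog_arm(delta_pos=[[0,0,0],[0,0,0],[0,0,0],[0,0,0],[0,0,0],[0,0,0],[0,0,0],[0,0,0]], dr=[[0,0,0],[0,0,0],[0,0,0],[0,0,0],[0,0,0],[0,0,0],[0,0,0],[0,0,0]], gripper=[80,160,200,255,255,255,255,255], grip_force=35)

```text
t: 7.0
tool_pos: [0.6131, -0.2367, 0.0671]
tcp_rot: [-3.141, -0.0, 1.821]
ft_force: [-1.9, 0.2, -0.5]
grip_width: 0.0272
finger_force: 35.1
```

>>> jog_arm(delta_pos=[[0,0,-0.1],[0,0,-0.25],[0,0,-0.4],[0,0,-0.4],[0,0,-0.4]], dr=[[0,0,0],[0,0,0],[0,0,0],[0,0,0],[0,0,0]], gripper=[255,255,255,255,255])

```text
t: 7.5
tool_pos: [0.6134, -0.2365, 0.1272]
tcp_rot: [3.141, 0.0, 1.821]
ft_force: [0.1, -0.9, -6.8]
grip_width: 0.0277
finger_force: 35.0
```

Run:
```python
from h import *
import pickle
s=sense(); im=snapshot("wrist"); cv2.imwrite("pics/w3.png",im); pickle.dump(s,open("w3.pkl","wb")); C=cam("wrist",s)
R=Ro.from_euler("xyz",s["tcp_rot"]).as_matrix(); print(np.round(s["tool_pos"],4),np.round(s["tcp_rot"],4),s["ft_force"],s["moment"])
zt=s["tool_pos"][2]-.067+.026
for v in range(20,240,20):
    g=im[v,:,1]; k=np.flatnonzero(g[200:360]>110)+200
    if len(k)>20: print(v,k[0],k[-1],[np.round((R.T@(plane(C,(u,v),zt)-s["tool_pos"])),4)[:2].tolist() for u in(k[0]-.5,k[-1]+.5)])
```

```text
[ 0.6134 -0.2365  0.1272] [3.1414e+00 1.0000e-04 1.8211e+00] [ 0.10149663 -0.92356526 -6.81407603] [ 0.01087743 -0.08537963  0.01231788]
40 231 325 [[0.107, -0.0247], [0.1069, 0.0253]]
60 232 324 [[0.0972, -0.0245], [0.0971, 0.0251]]
80 233 323 [[0.0871, -0.0243], [0.0871, 0.0249]]
100 233 323 [[0.0767, -0.0246], [0.0767, 0.0252]]
120 234 322 [[0.0661, -0.0244], [0.0661, 0.025]]
140 234 322 [[0.0552, -0.0248], [0.0552, 0.0253]]
160 235 321 [[0.044, -0.0246], [0.0439, 0.0251]]
180 236 321 [[0.0324, -0.0244], [0.0324, 0.0254]]
200 236 320 [[0.0205, -0.0248], [0.0205, 0.0252]]
220 237 319 [[0.0083, -0.0245], [0.0082, 0.0249]]
```

View pics/w3.png

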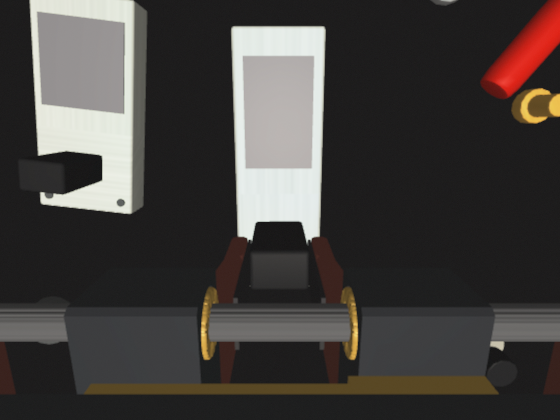

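The picture shows the module held centred (offset +0.3 mm), square and level, with the nose at the image top (280,28). I'll carry it to the tray.

>>> jog_arm(delta_pos=[[0.2,0,0],[0.5,0,0],[0.8,0,0],[1,0,0],[1,0,0],[1,0,0]], dr=[[0,0,0.01],[0,0,0.01],[0,0,0.01],[0,0,0.01],[0,0,0.01],[0,0,0.01]], gripper=[255,255,255,255,255,255])

```text
t: 8.15
tool_pos: [0.5752, -0.0904, 0.126]
tcp_rot: [-3.139, -0.001, 1.792]
ft_force: [1.4, -0.6, -6.5]
grip_width: 0.028
finger_force: 35.0
```

>>> jog_arm(delta_pos=[[0.2,0,0],[0.5,0,0],[0.8,0,0],[0.9,-0.01,0],[0.9,-0.01,0],[0.9,-0.01,0],[0.9,-0.01,0]], dr=[[0,0,0],[0,0,0],[0,0,0],[0,0,0],[0,0,0],[0,0,0],[0,0,0]], gripper=[255,255,255,255,255,255,255])

```text
t: 8.85
tool_pos: [0.5465, 0.0387, 0.1272]
tcp_rot: [3.141, 0.001, 1.789]
ft_force: [-0.1, 0.1, -6.6]
grip_width: 0.0277
finger_force: 35.0
```

```bash
cat > st.py <<'E'
from h import *
s=sense(); p=s["tool_pos"]; d=np.array([-.2176,.976]); n=np.array([.976,.2176])
f=s["ft_force"]
print("t",s["t"],"TCP",np.round(p,4),"rot",np.round(s["tcp_rot"],4),"along-mouth",round(d@p[:2]-.0747,4),"nose",round(d@p[:2]-.0747+.1145,4),"lat err",round(n@p[:2]-.533,4),"F along,lat,z",np.round([f[:2]@d,f[:2]@n,f[2]],2))
E
python3 st.py
```

```text
t 8.85 TCP [0.5465 0.0387 0.1272] rot [3.1411e+00 7.0000e-04 1.7885e+00] along-mouth -0.1558 nose -0.0413 lat err 0.0088 F along,lat,z [ 0.13 -0.06 -6.55]
```

>>> jog_arm(delta_pos=[[0,-0.06,0],[0,-0.06,0],[0,-0.06,0.15],[0,-0.06,0.25],[0,-0.06,0.31],[0,-0.06,0.31],[0,-0.06,0.31]], dr=[[0,0,0],[0,0,0],[0,0,0],[0,0,0],[0,0,0],[0,0,0],[0,0,0]], gripper=[255,255,255,255,255,255,255])

```text
t: 9.55
tool_pos: [0.537, 0.038, 0.0811]
tcp_rot: [3.141, -0.0, 1.789]
ft_force: [0.1, -0.5, -6.2]
grip_width: 0.028
finger_force: 35.0
```

```bash
python3 st.py
python3 - <<'E'
from h import *
im=snapshot("wrist"); cv2.imwrite("pics/w4.png",im[:300,80:480])
E
```

```text
t 9.55 TCP [0.537  0.038  0.0811] rot [ 3.1414 -0.      1.7894] along-mouth -0.1545 nose -0.04 lat err -0.0006 F along,lat,z [-0.49 -0.03 -6.24]
```

View pics/w4.png

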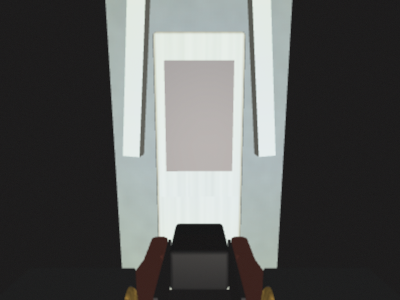

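The crop shows the module centred between the rails: at the nose (row 33) the module spans 154–245, and the rails' inner edges are at about 149 and 250. I'll lower it onto the tray.

>>> jog_arm(delta_pos=[[0,0,0.01],[0,0,0.02],[0,0,0.025],[0,0,0.027],[0,0,0.027],[0,0,0.027]], dr=[[0,0,0],[0,0,0],[0,0,0],[0,0,0],[0,0,0],[0,0,0]], gripper=[255,255,255,255,255,255])

```text
t: 10.2
tool_pos: [0.5377, 0.0379, 0.0773]
tcp_rot: [3.14, 0.001, 1.79]
ft_force: [0.9, -4.0, 0.6]
grip_width: 0.0275
finger_force: 35.0
```

```bash
python3 st.py
```

```text
t 10.2 TCP [0.5377 0.0379 0.0773] rot [3.1399e+00 7.0000e-04 1.7897e+00] along-mouth -0.1547 nose -0.0402 lat err 0.0 F along,lat,z [-4.14  0.03  0.65]
```

>>> jog_arm(delta_pos=[[0.03,0,0],[0.07,0,0],[0.11,0,0],[0.15,0,0],[0.19,0,0],[0.22,0,0],[0.24,0,0],[0.25,0,0],[0.25,0,0]], dr=[[0,0,0],[0,0,0],[0,0,0],[0,0,0],[0,0,0],[0,0,0],[0,0,0],[0,0,0],[0,0,0]], gripper=[255,255,255,255,255,255,255,255,255])

```text
t: 11.1
tool_pos: [0.5292, 0.0748, 0.0772]
tcp_rot: [3.14, 0.0, 1.79]
ft_force: [0.7, -3.5, 4.3]
grip_width: 0.0274
finger_force: 35.0
```

```bash
python3 st.py
```

```text
t 11.1 TCP [0.5292 0.0748 0.0772] rot [3.1404e+00 4.0000e-04 1.7900e+00] along-mouth -0.1168 nose -0.0023 lat err -0.0002 F along,lat,z [-3.57 -0.05  4.3 ]
```

>>> jog_arm(delta_pos=[[0.03,0,-0.002],[0.06,0,-0.002],[0.1,0,-0.002],[0.14,0,-0.002],[0.18,0,-0.002],[0.22,0,-0.002],[0.26,0,-0.002],[0.29,0,-0.002],[0.31,0,-0.002],[0.32,0,-0.002],[0.32,0,-0.002]], dr=[[0,0,0],[0,0,0],[0,0,0],[0,0,0],[0,0,0],[0,0,0],[0,0,0],[0,0,0],[0,0,0],[0,0,0],[0,0,0]], gripper=[255,255,255,255,255,255,255,255,255,255,255])

```text
t: 12.2
tool_pos: [0.5182, 0.1219, 0.0772]
tcp_rot: [3.141, 0.0, 1.79]
ft_force: [1.1, -3.7, 3.5]
grip_width: 0.0279
finger_force: 35.0
```

```bash
python3 st.py
```

```text
t 12.2 TCP [0.5182 0.1219 0.0772] rot [3.1414 0.     1.7899] along-mouth -0.0685 nose 0.046 lat err -0.0007 F along,lat,z [-3.82  0.23  3.52]
```

>>> jog_arm(delta_pos=[[0.01,0,-0.001],[0.02,0,-0.001],[0.03,0,-0.001],[0.04,0,-0.001],[0.047,0,-0.001],[0.047,0,-0.001]], dr=[[0,0,0],[0,0,0],[0,0,0],[0,0,0],[0,0,0],[0,0,0]], gripper=[255,255,255,255,255,255])

```text
t: 12.8
tool_pos: [0.5166, 0.1285, 0.0772]
tcp_rot: [-3.141, 0.0, 1.79]
ft_force: [0.7, -5.3, 2.6]
grip_width: 0.0278
finger_force: 35.0
```

>>> jog_arm(delta_pos=[[0.006,0,0],[0.012,0,0],[0.017,0,0]], dr=[[0,0,0],[0,0,0],[0,0,0]], gripper=[255,255,255])

```text
t: 13.1
tool_pos: [0.5161, 0.1308, 0.0772]
tcp_rot: [-3.141, 0.0, 1.79]
ft_force: [0.7, -6.5, 2.6]
grip_width: 0.0277
finger_force: 35.0
```

```bash
python3 st.py
```

```text
t 13.1 TCP [0.5161 0.1308 0.0772] rot [-3.1415e+00  3.0000e-04  1.7897e+00] along-mouth -0.0593 nose 0.0552 lat err -0.0008 F along,lat,z [-6.47 -0.68  2.6 ]
```

>>> jog_arm(delta_pos=[[0.005,0,0],[0.01,0,0],[0.013,0,0]], dr=[[0,0,0],[0,0,0],[0,0,0]], gripper=[255,255,255])

```text
t: 13.4
tool_pos: [0.5157, 0.1327, 0.0772]
tcp_rot: [-3.141, 0.0, 1.79]
ft_force: [0.7, -5.2, 2.6]
grip_width: 0.0279
finger_force: 35.0
```

```bash
python3 st.py
```

```text
t 13.4 TCP [0.5157 0.1327 0.0772] rot [-3.1415e+00  3.0000e-04  1.7897e+00] along-mouth -0.0574 nose 0.0571 lat err -0.0008 F along,lat,z [-5.18 -0.47  2.62]
```

Only friction noise so far, so I'll keep going in small steps.

>>> jog_arm(delta_pos=[[0.005,0,0],[0.01,0,0],[0.015,0,0],[0.02,0,0]], dr=[[0,0,0],[0,0,0],[0,0,0],[0,0,0]], gripper=[255,255,255,255])

```text
t: 13.8
tool_pos: [0.515, 0.1356, 0.0772]
tcp_rot: [-3.141, 0.0, 1.79]
ft_force: [2.0, -6.0, 3.2]
grip_width: 0.0272
finger_force: 35.0
```

>>> jog_arm(delta_pos=[[0.005,0,0],[0.01,0,0],[0.015,0,0],[0.02,0,0]], dr=[[0,0,0],[0,0,0],[0,0,0],[0,0,0]], gripper=[255,255,255,255])

```text
t: 14.2
tool_pos: [0.5144, 0.1385, 0.0772]
tcp_rot: [-3.141, 0.0, 1.79]
ft_force: [0.8, -5.9, 2.4]
grip_width: 0.0277
finger_force: 35.0
```

>>> jog_arm(delta_pos=[[0.005,0,0],[0.01,0,0],[0.015,0,0],[0.018,0,0]], dr=[[0,0,0],[0,0,0],[0,0,0],[0,0,0]], gripper=[255,255,255,255])

```text
t: 14.6
tool_pos: [0.5139, 0.1408, 0.0773]
tcp_rot: [-3.142, 0.001, 1.79]
ft_force: [0.6, -7.3, 2.9]
grip_width: 0.0275
finger_force: 35.0
```

>>> jog_arm(delta_pos=[[0.005,0,0],[0.01,0,0],[0.013,0,0]], dr=[[0,0,0],[0,0,0],[0,0,0]], gripper=[255,255,255])

```text
t: 14.9
tool_pos: [0.5138, 0.1422, 0.0773]
tcp_rot: [3.141, 0.002, 1.791]
ft_force: [1.7, -9.5, 1.9]
grip_width: 0.0281
finger_force: 35.0
```

```bash
python3 st.py
```

```text
t 14.9 TCP [0.5138 0.1422 0.0773] rot [3.1414e+00 1.9000e-03 1.7905e+00] along-mouth -0.0477 nose 0.0668 lat err -0.0006 F along,lat,z [-9.61 -0.42  1.95]
```

>>> jog_arm(delta_pos=[[0.003,0,0],[0.006,0,0],[0.006,0,0]], dr=[[0,0,0],[0,0,0],[0,0,0]], gripper=[255,255,255])

```text
t: 15.2
tool_pos: [0.5138, 0.1426, 0.0774]
tcp_rot: [3.141, 0.003, 1.791]
ft_force: [3.0, -12.8, 3.7]
grip_width: 0.0277
finger_force: 35.0
```

```bash
python3 st.py
```

```text
t 15.2 TCP [0.5138 0.1426 0.0774] rot [3.1413e+00 2.8000e-03 1.7908e+00] along-mouth -0.0473 nose 0.0672 lat err -0.0005 F along,lat,z [-13.1    0.13   3.66]
```

>>> jog_arm(delta_pos=[[0.003,0,0],[0.003,0,0],[0.003,0,0]], dr=[[0,0,0],[0,0,0],[0,0,0]], gripper=[255,255,255])

```text
t: 15.5
tool_pos: [0.5138, 0.1428, 0.0775]
tcp_rot: [3.141, 0.003, 1.791]
ft_force: [2.5, -11.9, 4.1]
grip_width: 0.0277
finger_force: 35.0
```

```bash
python3 st.py
```

```text
t 15.5 TCP [0.5138 0.1428 0.0775] rot [3.1412e+00 3.1000e-03 1.7909e+00] along-mouth -0.0471 nose 0.0674 lat err -0.0005 F along,lat,z [-12.22  -0.12   4.12]
```

>>> jog_arm(delta_pos=[[0.003,0,0],[0.003,0,0],[0.003,0,0],[0.003,0,0]], dr=[[0,0,0],[0,0,0],[0,0,0],[0,0,0]], gripper=[255,255,255,255])

```text
t: 15.9
tool_pos: [0.5138, 0.1429, 0.0775]
tcp_rot: [3.141, 0.004, 1.791]
ft_force: [2.8, -14.4, 3.9]
grip_width: 0.0275
finger_force: 35.0
```

```bash
python3 st.py
```

```text
t 15.9 TCP [0.5138 0.1429 0.0775] rot [3.1412 0.0036 1.791 ] along-mouth -0.047 nose 0.0675 lat err -0.0005 F along,lat,z [-14.65  -0.41   3.92]
```

The firm stop is reached at about 14.6 N. Releasing and retreating straight up.

>>> jog_arm(delta_pos=[[0,0,0],[0,0,0],[0,0,0],[0,0,0],[0,0,0],[0,0,0],[0,0,0]], dr=[[0,0,0],[0,0,0],[0,0,0],[0,0,0],[0,0,0],[0,0,0],[0,0,0]], gripper=[120,100,80,60,60,60,60])

```text
t: 16.6
tool_pos: [0.5129, 0.1452, 0.0772]
tcp_rot: [-3.142, -0.0, 1.79]
ft_force: [0.3, 0.2, -0.4]
grip_width: 0.0669
finger_force: 0.0
```

>>> jog_arm(delta_pos=[[0,0,-0.1],[0,0,-0.3],[0,0,-0.6],[0,0,-0.8],[0,0,-0.8],[0,0,-0.8]], dr=[[0,0,0],[0,0,0],[0,0,0],[0,0,0],[0,0,0],[0,0,0]], gripper=[60,60,60,60,60,60])

```text
t: 17.2
tool_pos: [0.5132, 0.1451, 0.1976]
tcp_rot: [3.14, -0.0, 1.79]
ft_force: [-0.0, 0.3, -0.0]
grip_width: 0.0671
finger_force: 0.0
```

```bash
python3 st.py
python3 - <<'E'
from h import *
s=sense(); im=snapshot("wrist"); cv2.imwrite("pics/w5.png",im); C=cam("wrist",s)
d=np.array([-.2176,.976])
g=im[:,272:288].max(axis=2).mean(1); print(np.round(g[60:290:2]).astype(int).tolist())
E
```

```text
t 17.2 TCP [0.5132 0.1451 0.1976] rot [ 3.1401 -0.      1.7897] along-mouth -0.0447 nose 0.0698 lat err -0.0005 F along,lat,z [ 0.26  0.05 -0.04]
[238, 239, 239, 239, 239, 239, 239, 239, 239, 239, 240, 240, 240, 240, 240, 240, 240, 240, 240, 240, 240, 241, 241, 241, 241, 241, 241, 241, 241, 241, 241, 241, 241, 241, 241, 241, 241, 241, 241, 241, 241, 241, 211, 167, 167, 167, 167, 216, 221, 221, 220, 221, 220, 220, 220, 222, 222, 222, 223, 222, 222, 222, 223, 223, 22, 22, 22, 22, 22, 23, 46, 68, 66, 65, 63, 62, 61, 59, 57, 56, 55, 132, 224, 224, 224, 220, 170, 169, 169, 169, 170, 171, 170, 169, 169, 170, 170, 171, 171, 172, 171, 170, 169, 170, 170, 169, 168, 168, 167, 168, 168, 168, 167, 168, 168]
```

View pics/w5.png

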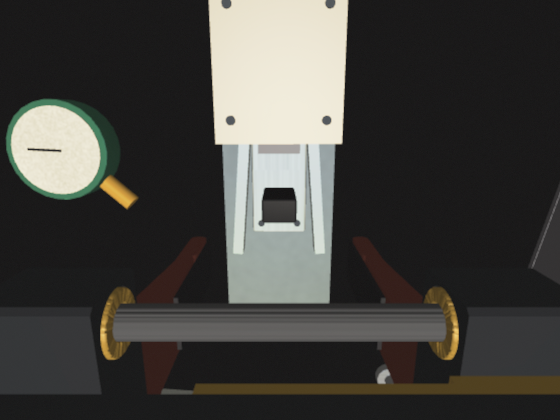

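The view shows the module flat and straight in the slot, its rear edge at row 231 and its handle at (279,205), with the gripper clear. A quick check that it hasn't sprung back.

Run:
```python
from h import *
s=sense(); C=cam("wrist",s); d=np.array([-.2176,.976])
print("rear->nose", d@plane(C,(279,230.8),.036)[:2]-.0747+.150, "mouth edge",d@plane(C,(279,143.5),.048)[:2]-.0747)
im=cv2.imread("pics/w5.png"); m=im[146:230,255:304].max(axis=2)
print([ (v,np.flatnonzero(im[v,245:312,1]>205)[[0,-1]]+245) for v in (200,215,228)])
```

```text
rear->nose 0.06735263609187002 mouth edge 0.0007263680616794999
[(200, array([245, 303])), (215, array([254, 303])), (228, array([254, 303]))]
```

```bash
python3 -c "
from workcell import *
print(hand_in())"
```

```text
the job is handed in; nothing more can be done
None
```

The narrow module lies flat and released in the slot, pushed to the firm stop at about 14.6 N with its nose about 67 mm inside the mouth and no spring-back seen after release; the arm touched none of the other parts, and the job is handed in.

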